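# Lock the indexing collar of a welding turntable with its index pin

## Task

Lock the small welding turntable: take the index pin out of its block, enter it in the hole of the loose collar, and turn the collar with it until the pin finds the matching hole in the ring below, which is hidden under the collar somewhere within about 25 degrees either side of the turntable's pointer. Feel for it with light pressure only, then push the pin fully home so that its shoulder sits on the collar, and let go. Never force the pin, keep the collar seated on its spindle, and leave the tee coupon, the tin and the marker where they are.

Things in the scene. Friction and masses are not known exactly. Their poses are not given: they have to be found in the camera images.
- turntable: Small round welding turntable fixed to the bench: grey foot 128 mm across, 12 mm high; on it an index ring 100 mm across, flat upper face 40 mm up; central spindle 25 mm across, top 66 mm up. Origin: centre of the underside, z up; +x axis runs from the centre to the pointer, a flat triangular nose on the foot's rim, tip 84 mm out.
- ring_face (a point): Centre of the index ring's upper face, on the spindle axis, axes as the turntable's. The ring does not turn and has ONE hole, 13 mm across, 1 mm chamfer, through its 28 mm thickness, its centre 36 mm from the axis at an unknown angle within 0.4 rad either side of +x (the pointer). The collar covers it: it is found by feel.
- collar: Loose aluminium collar (0.2 to 0.33 kg) lying on the ring round the spindle, free to turn either way (1 mm play all round, no stops, a few newtons at its hole). Flange 104 mm across, 14 mm thick; hub 44 mm across, top 24 mm above the origin. Origin: centre of the underside, z up; +x axis runs through its pin hole. Starts turned at least 0.9 rad from the pointer.
- collar_hole (a point): Centre of the mouth of the collar's only pin hole, on the flange's upper face, 36 mm from the collar's axis and 14 mm above the collar's underside; the hole is 12 mm across and goes straight through the flange onto the ring's face. Axes as the collar's.
- index_pin: Steel index pin, 0.1 to 0.2 kg, 90 mm long, upright in the pin block: shank 10 mm across, 40 mm long, 2.5 mm chamfered tip; above it a square grip 16 x 16 mm, 50 mm long, flats across x and y, whose lower end is the shoulder. Origin: centre of the tip's face, z to the grip. With its tip on the ring's face in the collar's hole the shoulder stands 26 mm above the flange.
- pin_tip (a point): Centre of the lower face of the pin's tip.
- pin_shoulder (a point): Centre of the pin's shoulder, 40 mm above the tip.
- pin_block: Fixed aluminium block 60 x 60 x 50 mm high with a 12 mm hole in its top, in which the pin stands with its shoulder on the block's upper face (grip from 50 to 100 mm above the bench). Origin: centre of the underside.
- tee_coupon: Bystander: welded tee coupon, a 55 x 100 mm steel plate lying flat with a second plate upright along its middle, 47 mm high. Origin: centre of the underside.
- paste_tin: Bystander: round tin with lid, 70 mm across, 40 mm high. Origin: centre of the underside.
- paint_marker: Bystander: paint marker lying down, 13 mm thick, 133 mm long along its y axis. Origin: centre of the underside.
There are look-alikes about, which are no part of the job. Several things have the shape of the index_pin; the one meant has the colours described above.

How it is judged:
By the outcome, as a careful person would: the job done as asked, in the order asked, and still so for the second after the job is handed in, with the robot touching nothing.
It also fails if it takes over 72 s, if anything falls off the work surface, if the arm or the gripper's body presses on something with over 40 N, if the wrist force passes 120 N, or if a joint passes its speed limit or range.

## Robot

A 6-joint arm with a two-finger parallel gripper is mounted at the origin on a cart in front of the work surface, level with it; the furniture and walls round the work are solid. World frame = base frame: x ahead of the robot, y to its left, z up, the work surface at z = 0. Lengths are in mm, angles in degrees, forces in N, time in s.
With the tool pointing down it reaches from about 375 to 900 mm from the base axis. Payload 3.1 kg.
Tool frame: the origin (TCP) lies where the fingers leave the gripper's body, on its centre line; the fingertips stand 73 mm ahead of it and the grasp point (between the pads) lies 54 mm ahead of it; z points along the fingers, y is the line along which they close (so a half turn about z gives the same grasp; the last joint's range is limited). The gripper opens to 85 mm and grips with 20 to 120 N. Pads are 22 mm wide; open, the fingers measure 114 mm over their backs; the gripper's body (76 mm by 85 mm) begins 54 mm behind the grasp point. The pads swing forward as they close: fully open they stand 13 mm farther back than shut.
Start: joints at [-78.065, 30.224, 82.088, -0, 67.689, -10.227], TCP at [235.787, -578.793, 303.91] pointing down, gripper open.
Joint ranges: [-176.69, 176.69], [-43.24, 126.21], [12.49, 139.97], [-82, 262], [0, 151.66], [-163.58, 163.58]. Speed limits (degrees/s): [159.86, 159.86, 180, 180, 180, 180].

## Interface

Orientations are given as a 3x3 rotation matrix whose columns are the frame's x, y, z axes.
In Python, from rig import get_state, eyes, ticket gives the robot as it stands. The module is installed in compiled form; this text tells all that it offers.
- The arm moves only by the tool jog_arm, never from a script. Its argument "targets" is a list of rows, each a list of 7 numbers: the finger opening in cm, from 0 to 8.54, then the shift along the world's x, y, z in cm, then the turn, a rotation vector about the world's x, y, z in degrees. A call has 1 to 10 rows; each row shifts and turns the commanded pose from where the row before left it; what a row does not reach is not made up. A row lasts 1/10 s, in which the tool goes at most 50 mm and 8.59 degrees, less where a joint would pass 70% of its speed; a pose out of reach is approached as far as the arm can. A call with a gripper value outside its range is refused whole. The fingers move at their own pace and stop on an object; the grip force is fixed at half the most. Time passes only in rows, so rows that do not move let the fingers close. It gives the time, the measured TCP pose, the force, the opening and the grip force at its end, in the units of the state.
- get_state(): the state, without advancing time (a new reading comes with each control period).
- eyes.read_camera(name): name is "scene" or "top" or "wrist"; returns a dict with "image" (384x512x3 uint8, red, green, blue), "mtx" (3x3 intrinsics, pixels), "k1" (the pictures are not rectified: a ray, as slopes to the right and down, at radius r is drawn at 1 + k1 r^2 times it, then the intrinsics apply), "xyz" and "rotation" of the camera in the world; the wrist camera has in their place "tool_from_camera" (4x4, takes a point from camera to tool coordinates, whose origin is the TCP and whose axes are the flange's). Camera axes: x right, y up, looking along -z (the intrinsics and any distortion apply to the point x, -y, -z); pixel columns grow to the right and rows downward; lengths in mm; the calibration is good to about 2 mm. A picture is of the moment at which its call begins: read the wrist's pose just before it. There is no depth.
- ticket.job_done(): hands the job in; it is judged then, once.
The state is a dict: "time_s": time; "qpos": joint angles; "dq": joint speeds; "joint_torque": joint torques, N m; "ee_pos": TCP position; "orientation": TCP orientation; "ft_force": force on the tool from outside, world axes, zero at the start; "wrist_torque": the same for the moment, N m; "gripper_width": finger opening in mm; "grasp_force": force on a finger pad.
Only numpy, scipy, OpenCV 4.12 (cv2) and the standard library are available. Lean on these libraries where they do the work, as an engineer would, in place of code of your own. Each camera call takes 0.05 s, during which the arm holds its last target. There are 200 camera calls.

## Working session

There is one attempt and no reset: what is moved stays moved. The work goes in short steps, Python scripts to look and compute and a tool call to move; the robot and the scene stay as the last step left them, time stands still between calls to the robot, and variables do not carry over. Pictures are saved under pics/ and viewed, at most 10 in all, crops included, and the job is handed in when it is done.

Besides the shell and the picture viewer there is one more tool, called after ">>>" as a command line: name --pt "numbers of a row" for each row, then --argument value for the rest. jog_arm: Moves the arm, as the interface text tells. Its arguments: {"type":"object","properties":{"targets":{"type":"array"}},"required":["targets"]}

```bash
mkdir -p pics; python3 - <<'E'
from rig import get_state, eyes
import cv2,numpy as np,pickle
s=get_state();print(s['time_s'],s['ee_pos'],s['orientation'],s['ft_force'],s['gripper_width'])
d={}
for n in ['scene','top','wrist']:
    c=eyes.read_camera(n);d[n]=c
    print(n,{k:(np.round(v,4).tolist() if k!='image' else 0) for k,v in c.items()})
pickle.dump((s,d),open('d0.pkl','wb'))
for n in ['scene','top']: cv2.imwrite(f'pics/{n}0.png',cv2.resize(d[n]['image'][:,:,::-1],(800,600),interpolation=cv2.INTER_CUBIC))
E
```

```text
0.0 [ 235.66734923 -578.25969998  302.92054852] [[ 9.26118580e-01  3.77232255e-01 -4.47663449e-04]
 [ 3.77232314e-01 -9.26116180e-01  2.14527209e-03]
 [ 3.94677465e-04 -2.15564946e-03 -9.99997599e-01]] [ 0.08531234  0.68910332 -0.23660388] 85.15726965128546
scene {'image': 0, 'mtx': [[402.0377, 0.0, 259.4015], [0.0, 402.0377, 189.8931], [0.0, 0.0, 1.0]], 'k1': 0.0087, 'xyz': [198.6018, 495.9186, 619.8766], 'rotation': [[-0.7545, 0.4038, -0.5173], [-0.6562, -0.452, 0.6043], [0.0102, 0.7954, 0.606]]}
top {'image': 0, 'mtx': [[491.2354, 0.0, 255.6914], [0.0, 491.2354, 191.5031], [0.0, 0.0, 1.0]], 'k1': -0.0625, 'xyz': [513.2822, -60.2583, 1148.9955], 'rotation': [[-0.012, 0.9874, -0.1576], [-0.9999, -0.0103, 0.0114], [0.0096, 0.1577, 0.9874]]}
wrist {'image': 0, 'mtx': [[306.5406, 0.0, 252.4252], [0.0, 306.5406, 189.9646], [0.0, 0.0, 1.0]], 'k1': 0.009, 'tool_from_camera': [[0.0012, 0.9516, 0.3074, 77.5551], [1.0, -0.0006, -0.002, 0.4547], [-0.0017, 0.3074, -0.9516, -71.8133], [0.0, 0.0, 0.0, 1.0]]}
```

View pics/top0.png

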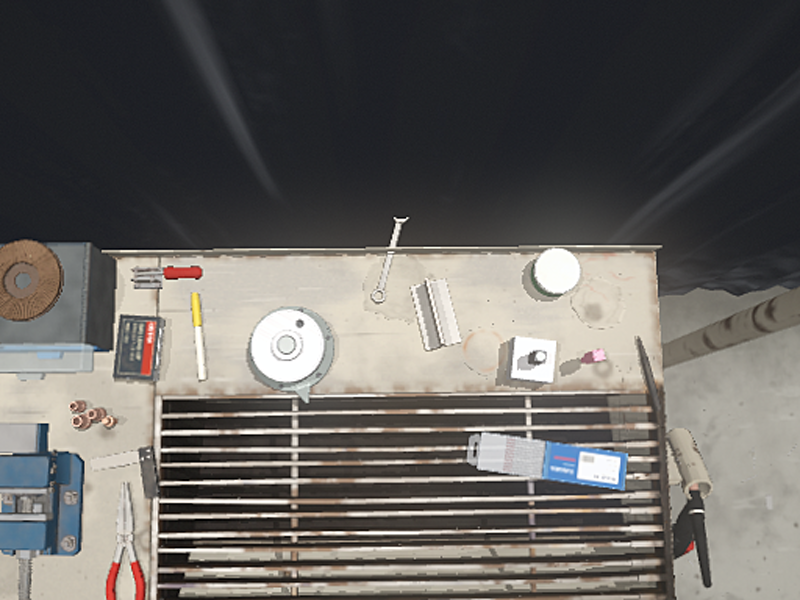

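View pics/scene0.png

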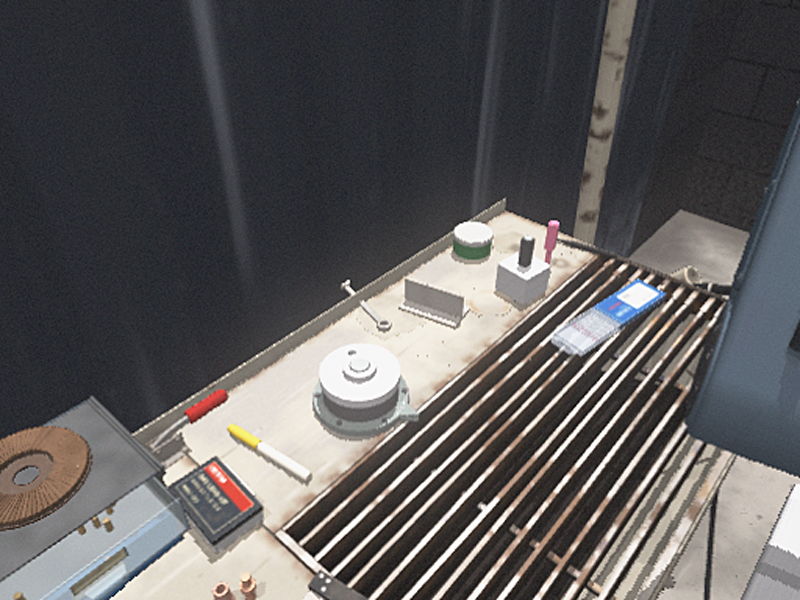

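The top view (800x600) shows the turntable at (288,347), its pointer tip at (305,400) and the collar hole at (299,323). The block with the dark pin is at (537,356). A pink look-alike pin stands at (597,355). The scene view agrees: pin top at (527,238), collar hole at (351,352), pointer tip at (416,415).

```bash
cat >h.py <<'E'
import numpy as np,cv2,pickle
from rig import get_state,eyes
def cam(n):
    s=get_state();c=eyes.read_camera(n)
    if n=='wrist':
        T=c['tool_from_camera'];R=np.array(s['orientation'])
        c['rotation']=R@T[:3,:3];c['xyz']=np.array(s['ee_pos'])+R@T[:3,3]
    return c
def ray(c,u,v):
    K=np.array(c['mtx']);p=np.array([(u-K[0,2])/K[0,0],(v-K[1,2])/K[1,1]]);q=p.copy()
    for _ in range(10): q=p/(1+c['k1']*(q@q))
    d=np.array(c['rotation'])@np.array([q[0],-q[1],-1.]);return np.array(c['xyz']),d/np.linalg.norm(d)
def plane(c,u,v,z):
    o,d=ray(c,u,v);return o+d*(z-o[2])/d[2]
def tri(*obs):
    A=np.zeros((3,3));b=np.zeros(3)
    for c,u,v in obs:
        o,d=ray(c,u,v);P=np.eye(3)-np.outer(d,d);A+=P;b+=P@o
    x=np.linalg.solve(A,b)
    return x,[round(float(np.linalg.norm((np.eye(3)-np.outer(d,d))@(x-o))),1) for o,d in (ray(*q) for q in obs)]
def proj(c,P):
    p=np.array(c['rotation']).T@(np.array(P)-c['xyz']);q=np.array([p[0],-p[1]])/-p[2]
    q=q*(1+c['k1']*q@q);K=np.array(c['mtx']);return q*[K[0,0],K[1,1]]+[K[0,2],K[1,2]]
E
python3 - <<'E'
from h import *
s,d=pickle.load(open('d0.pkl','rb'));k=.64
t,sc=d['top'],d['scene']
for n,a,b in [('pin top',(541,354),(527,238)),('hub',(287,345),(359,365)),('hole',(299,323),(351,352)),('ptr',(305,400),(416,415)),('block c',(534,360),(0,0)),('pink',(597,355),(552,224))]:
    print(n,*(tri((t,a[0]*k,a[1]*k),(sc,b[0]*k,b[1]*k)) if b[0] else plane(t,a[0]*k,a[1]*k,50)))
cv2.imwrite('pics/w0.png',d['wrist']['image'][:,:,::-1])
E
```

```text
pin top [ 602.20974437 -266.55080275   97.61537519] [0.5, 0.5]
hub [623.08198332  88.25428451  62.78221982] [0.8, 0.8]
hole [654.94452565  72.03671076  54.98179991] [0.2, 0.2]
ptr [545.63593021  67.40426021   8.96901369] [0.6, 0.6]
block c 598.1469194535534 -265.1998334175304 50.0
pink [ 601.55680483 -346.49087973   87.82334593] [0.6, 0.6]
```

View pics/w0.png

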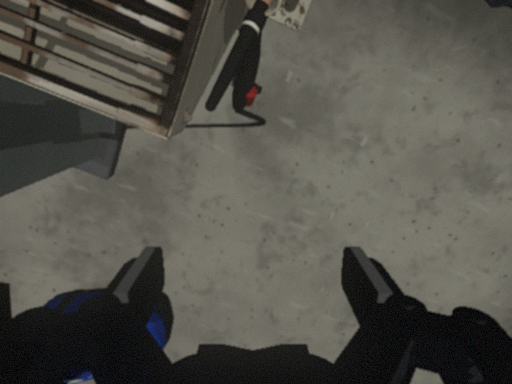

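The wrist view shows only the table edge, the floor and the open fingers, so it has no useful pixels. I'll move above the pin with the fingers closing along world x.

>>> jog_arm --pt "5 3.6 3.1 0 0 0 6.8" --pt "5 3.6 3.1 0 0 0 6.8" --pt "5 3.6 3.1 0 0 0 6.8" --pt "5 3.6 3.1 0 0 0 6.8" --pt "5 3.6 3.1 0 0 0 6.8" --pt "5 3.6 3.1 0 0 0 6.8" --pt "5 3.6 3.1 0 0 0 6.8" --pt "5 3.6 3.1 0 0 0 6.8" --pt "5 3.6 3.1 0 0 0 6.8" --pt "5 3.6 3.1 0 0 0 6.6"

```text
time_s: 1.15
ee_pos: [596.9, -267.2, 303.6]
orientation: [[-0.004, 1.0, -0.001], [1.0, 0.004, 0.0], [0.0, -0.001, -1.0]]
ft_force: [0.2, -0.4, -0.4]
gripper_width: 49.8
grasp_force: 0.0
```

>>> jog_arm --pt "5 0 0 0 0 0 0" --pt "5 0 0 0 0 0 0"

```text
time_s: 1.35
ee_pos: [596.2, -267.6, 303.3]
orientation: [[-0.001, 1.0, -0.001], [1.0, 0.001, 0.0], [0.0, -0.001, -1.0]]
ft_force: [-0.3, 0.1, 1.0]
gripper_width: 50.1
grasp_force: 0.0
```

```bash
python3 - <<'E'
from h import *
s=get_state();print(s['ee_pos'],s['ft_force'],np.round(s['orientation'],3).tolist())
c=cam('wrist');pickle.dump(c,open('w1.pkl','wb'))
cv2.imwrite('pics/w1.png',c['image'][:,:,::-1])
for P in [(602,-266,98),(598,-265,50)]: print(proj(c,P))
E
```

```text
[ 596.18881703 -267.57004813  303.3041751 ] [-0.29206618  0.12580964  1.02185257] [[-0.001, 1.0, -0.001], [1.0, 0.001, 0.0], [0.0, -0.001, -1.0]]
[259.66905219 176.12321733]
[255.04608496 163.46899046]
```

View pics/w1.png

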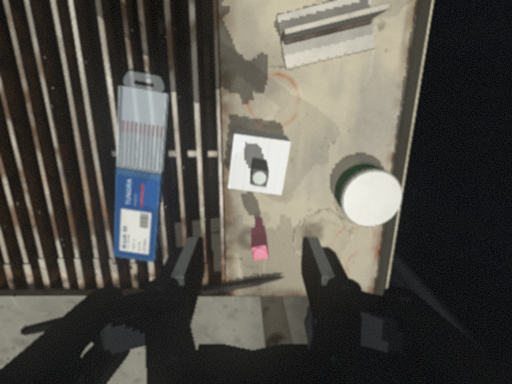

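The wrist view shows the pin's light top disc at (260,178) on the white block, whose corners are near (237,133), (291,140), (283,194) and (229,188). The pink look-alike is at (260,250). The block is turned about 5°. I'll go lower for a second view.

>>> jog_arm --pt "5 0.2 0 -4.5 0 0 0" --pt "5 0.2 0 -4.5 0 0 0" --pt "5 0 0 0 0 0 0" --pt "5 0 0 0 0 0 0"

```text
time_s: 1.8
ee_pos: [598.7, -270.0, 213.6]
orientation: [[0.003, 1.0, -0.002], [1.0, -0.003, 0.001], [0.001, -0.002, -1.0]]
ft_force: [0.6, 0.2, 0.7]
gripper_width: 50.2
grasp_force: 0.0
```

```bash
python3 - <<'E'
from h import *
c=cam('wrist');pickle.dump(c,open('w2.pkl','wb'))
u,v=proj(c,(602,-266,98));print(u,v)
x0,y0=int(u)-70,int(v)-75
im=c['image'][y0:y0+140,x0:x0+140,::-1];print(x0,y0)
c1=pickle.load(open('w1.pkl','rb'));i1=c1['image'][128:208,220:300,::-1]
o=np.zeros((480,800,3),np.uint8);o[:,:400]=cv2.resize(i1,(400,400),interpolation=cv2.INTER_NEAREST).repeat(1,0)[:,:] if 0 else 0
o[:400,:400]=cv2.resize(i1,(400,400),interpolation=cv2.INTER_NEAREST)
o[:400,400:]=cv2.resize(im,(400,400),interpolation=cv2.INTER_NEAREST)
cv2.imwrite('pics/w2.png',o)
E
```

```text
258.9254172449323 208.92242669158148
188 133
```

View pics/w2.png

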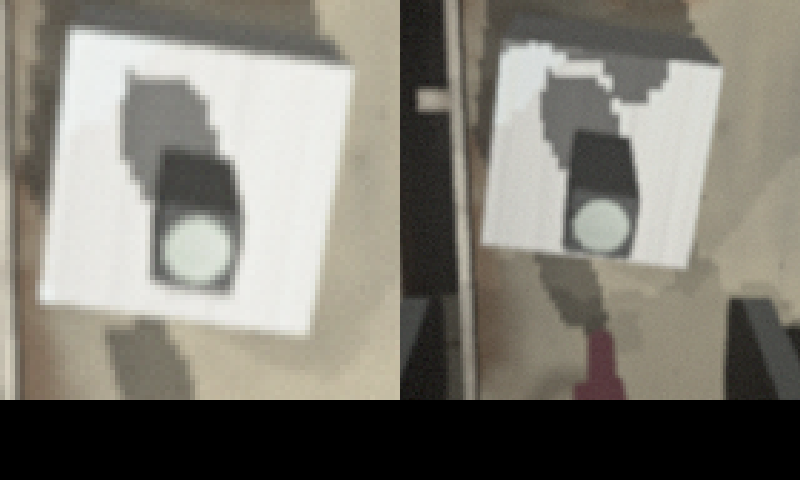

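The crops show the pin's pale top disc at full-image (259,178) and (259,212). The block's front edge and the pin's grip both slope about 6–7° clockwise.

```bash
python3 - <<'E'
from h import *
t=get_state();print(t['ee_pos'])
ob=[]
for f,(u,v),r in [('w1',(259.4,177.8),9),('w2',(258.7,211.8),12)]:
    c=pickle.load(open(f+'.pkl','rb'));g=cv2.cvtColor(c['image'],cv2.COLOR_RGB2GRAY)
    m=np.zeros_like(g);cv2.circle(m,(int(round(u)),int(round(v))),r,255,-1);m&=np.uint8(255*(g>140))
    n,l,st,ce=cv2.connectedComponentsWithStats(m);i=l[int(round(v)),int(round(u))];print(ce[i],st[i]);ob.append((c,*ce[i]))
print(tri(*ob))
d=pickle.load(open('d0.pkl','rb'))[1]
print(tri(*ob,(d['top'],541*.64,354*.64),(d['scene'],527*.64,238*.64)))
c1,c2=ob[0][0],ob[1][0]
# block corners
L=[(70,28),(352,67),(310,333),(40,303)];Rr=[(503,42),(722,67),(689,269),(482,245)]
pts=[]
for a,b in zip(L,Rr):
    p=tri((c1,a[0]/5+220-.5,a[1]/5+128-.5),(c2,(b[0]-400)/2.857+188-.5,b[1]/2.857+133-.5));print(np.round(p[0],1),p[1]);pts.append(p[0])
print(np.mean(pts,0)); 
for i in range(4): e=pts[(i+1)%4]-pts[i];print(np.degrees(np.arctan2(e[1],e[0])),np.linalg.norm(e))
for a,b in [((152,283),(232,293))]:
    p,q=[plane(c1,x/5+220-.5,y/5+128-.5,100) for x,y in (a,b)];e=q-p;print('pin yaw',np.degrees(np.arctan2(e[1],e[0])),np.linalg.norm(e))
E
```

```text
[ 599.8234405  -270.41670317  215.47160111]
[259.28421053 178.55263158] [252 171  17  17 190]
[257.91724138 212.08275862] [249 203  19  22 290]
(array([ 601.52305262, -268.62172121,   97.05862795]), [0.2, 0.2])
(array([ 601.93231905, -267.59273621,   97.58481457]), [0.9, 0.9, 1.4, 0.5])
[ 576.5 -230.7   65.2] [0.5, 0.5]
[ 634.3 -239.9   53.8] [0.0, 0.0]
[ 627.1 -297.6   57.1] [0.0, 0.0]
[ 567.5 -293.    50.4] [0.0, 0.0]
[ 601.35980113 -265.28584141   56.61758053]
-8.977934881298326 59.6653469179872
-97.15435179739195 58.25002124925807
175.59691111255376 60.13287436485001
81.7952997795201 64.59829328052102
pin yaw -7.273636049349531 15.156323737750801
```

>>> jog_arm --pt "5 0.17 0.06 -1 0 0 -7" --pt "5 0 0 -3.2 0 0 0" --pt "5 0 0 -3.2 0 0 0" --pt "5 0 0 0 0 0 0" --pt "1 0 0 0 0 0 0" --pt "1 0 0 0 0 0 0" --pt "1 0 0 0 0 0 0" --pt "1 0 0 0 0 0 0" --pt "1 0 0 0 0 0 0"

```text
time_s: 2.75
ee_pos: [602.6, -269.2, 143.0]
orientation: [[0.122, 0.992, 0.004], [0.992, -0.122, -0.003], [-0.003, 0.004, -1.0]]
ft_force: [-2.1, -0.5, 6.4]
gripper_width: 15.0
grasp_force: 58.5
```

>>> jog_arm --pt "1 0 0 1 0 0 0" --pt "1 0 0 1.5 0 0 0" --pt "1 0 0 2.5 0 0 0" --pt "1 0 0 2.5 0 0 0" --pt "1 0 4.8 0.5 0 0 0" --pt "1 0 4.8 0 0 0 0" --pt "1 0 4.8 0 0 0 0" --pt "1 0 4.8 0 0 0 0" --pt "1 0 4.8 0 0 0 0" --pt "1 0 4.8 0 0 0 0"

```text
time_s: 3.75
ee_pos: [601.5, 21.8, 221.4]
orientation: [[0.123, 0.992, 0.002], [0.992, -0.123, 0.0], [0.0, 0.002, -1.0]]
ft_force: [1.0, -0.9, -0.4]
gripper_width: 15.0
grasp_force: 59.1
```

>>> jog_arm --pt "1 0 0 0 0 0 0" --pt "1 0 0 0 0 0 0" --pt "1 0 0 0 0 0 0"

```text
time_s: 4.05
ee_pos: [601.9, 19.1, 220.7]
orientation: [[0.123, 0.992, 0.001], [0.992, -0.123, -0.001], [-0.0, 0.001, -1.0]]
ft_force: [0.0, -0.6, -0.8]
gripper_width: 15.0
grasp_force: 59.0
```

```bash
python3 - <<'E'
from h import *
print(get_state()['ee_pos'],get_state()['ft_force'])
c=cam('wrist');pickle.dump(c,open('w3.pkl','wb'))
for P in [(623,88,64),(655,72,54),(545.6,67.4,9)]: print(proj(c,P))
cv2.imwrite('pics/w3.png',cv2.resize(c['image'][:,:,::-1],(800,600),interpolation=cv2.INTER_CUBIC))
E
```

```text
[601.91289708  19.11770547 220.74843288] [ 0.00277667 -0.64277544 -0.82173861]
[270.40450324 100.31058218]
[313.79088668 116.34865615]
[185.19284872 132.42339081]
```

View pics/w3.png

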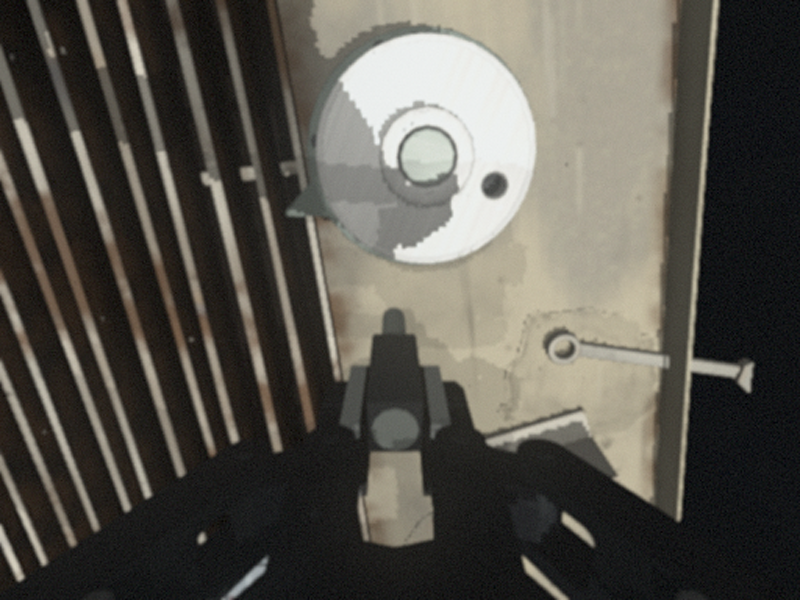

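The picture shows the collar centred near (425,150) and the spindle disc at (427,156). The collar hole is at (494,185) and the pointer tip at (290,212). The held pin's tip is at (394,315) and the pin stands straight. I'll take a second view nearer the hole.

>>> jog_arm --pt "1 3.5 1 0 0 0 0" --pt "1 2 0 0 0 0 0" --pt "1 0 0 0 0 0 0" --pt "1 0 0 0 0 0 0" --pt "1 0 0 0 0 0 0"

```text
time_s: 4.6
ee_pos: [655.3, 28.8, 219.5]
orientation: [[0.124, 0.992, -0.002], [0.992, -0.124, 0.0], [-0.0, -0.002, -1.0]]
ft_force: [-0.2, -0.3, -1.3]
gripper_width: 15.2
grasp_force: 59.1
```

```bash
cat >>h.py <<'E'
def blob(c,P,r,f):
    """centroid of the masked component nearest the projected guess"""
    g=cv2.cvtColor(c['image'],cv2.COLOR_RGB2GRAY).astype(int);u,v=proj(c,P)
    m=np.zeros(g.shape,np.uint8);cv2.circle(m,(int(u),int(v)),r,255,-1);m&=np.uint8(255*f(g))
    n,l,st,ce=cv2.connectedComponentsWithStats(m)
    k=[i for i in range(1,n) if st[i,4]>25]
    if not k:return None
    i=max(k,key=lambda i:st[i,4]);return ce[i],st[i].tolist()
E
python3 - <<'E'
from h import *
print(get_state()['ee_pos'])
c3=pickle.load(open('w3.pkl','rb'));c4=cam('wrist');pickle.dump(c4,open('w4.pkl','wb'))
d=pickle.load(open('d0.pkl','rb'))[1]
o=[]
for c in (c3,c4):
    b=blob(c,(655,72,54),14,lambda g:g<95);print(b);o.append((c,*b[0]))
print('hole',tri(*o),tri(*o,(d['top'],299*.64,323*.64),(d['scene'],351*.64,352*.64)))
print([plane(c,u,v,54) for c,u,v in o])
u,v=proj(c4,(623,88,66));print('spindle px',u,v)
im=c4['image'][:,:,::-1];cv2.imwrite('pics/w4.png',cv2.resize(im,(800,600),interpolation=cv2.INTER_CUBIC))
E
```

```text
[655.2633919   28.81853465 219.49563757]
(array([316.46, 118.58]), [310, 112, 13, 13, 100])
(array([248.42361111, 138.77083333]), [242, 133, 14, 13, 144])
hole (array([656.5765867 ,  70.82262129,  55.17949918]), [0.6, 0.6]) (array([656.03026448,  71.20119242,  54.17032411]), [1.4, 0.4, 1.4, 0.3])
[array([656.91507454,  70.09775802,  54.        ]), array([656.44641715,  71.24783539,  54.        ])]
spindle px 199.28495206402528 123.84028826709996
```

View pics/w4.png

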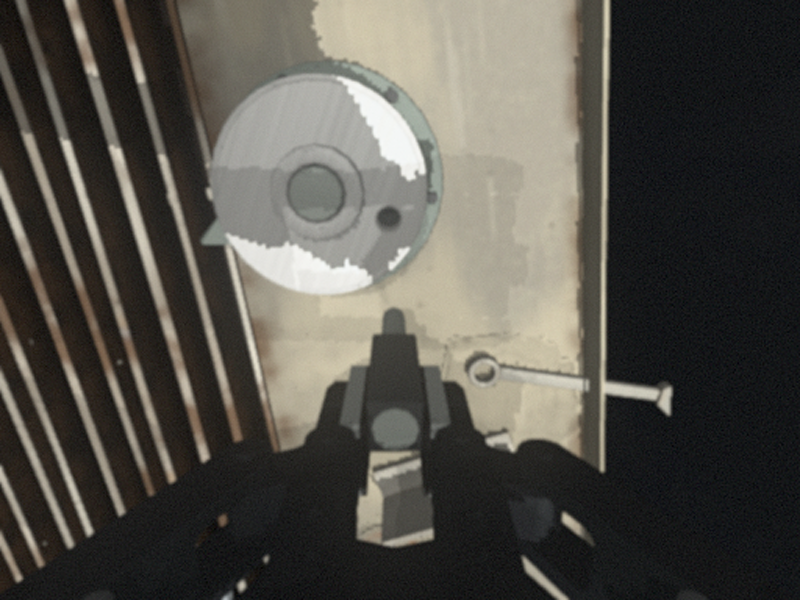

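The second view shows the hole at (388,217), the spindle at (315,193), the pointer tip at (205,240) and the pin tip at about (394,310).

```bash
python3 - <<'E'
from h import *
c3,c4=[pickle.load(open(f,'rb')) for f in('w3.pkl','w4.pkl')]
d=pickle.load(open('d0.pkl','rb'))[1];k=.64
h=(656.4,71)
sp=tri((c3,427*k,156*k),(c4,315*k,193*k),(d['top'],287*k,345*k),(d['scene'],359*k,365*k));print('sp',sp)
print([plane(c3,427*k,156*k,66),plane(c4,315*k,193*k,66)])
p=tri((c3,290*k,212*k),(c4,205*k,240*k),(d['top'],305*k,400*k),(d['scene'],416*k,415*k));print('ptr',p)
C=sp[0]
for n,q in (('hole',h),('ptr',p[0])): e=np.array(q[:2])-C[:2];print(n,np.linalg.norm(e),np.degrees(np.arctan2(e[1],e[0])))
T=np.array(c4['tool_from_camera'])
c=dict(c4,xyz=T[:3,3],rotation=T[:3,:3])
for z in (121,126,131,135): print(z,proj(c,(0,0,z))/k, proj(c,(5,0,z))/k)
# collar ellipse from c3
for cc,(u,v) in ((c3,(425,150)),(c4,(320,183))):
    pass
g=cv2.cvtColor(c4['image'],cv2.COLOR_RGB2GRAY);print(g[185:212,252])
E
```

```text
sp (array([624.00989826,  87.93632772,  62.05875591]), [1.2, 0.2, 1.5, 0.4])
[array([624.9479596,  88.1426485,  66.       ]), array([624.69818135,  88.01990335,  66.        ])]
ptr (array([545.5206067 ,  65.84763674,   9.30584748]), [1.4, 1.5, 2.0, 1.2])
hole 36.550757684975316 -27.604433911233375
ptr 81.53820673754201 -164.2821776337504
121 [395.72069358 330.12708939] [395.74453999 319.30892812]
126 [395.68731626 325.8962546 ] [395.71038463 315.29167818]
131 [395.65540501 321.85108085] [395.67773982 311.45193542]
135 [395.63086772 318.74053698] [395.65264533 308.50016903]
[185 184 185 186 187 188 186 183 186 182 179 153 117  96  92  95  94  95
  95  92  92  90  91  93  93  90  88]
```

>>> jog_arm --pt "1 0.08 2 0 0 0 0" --pt "1 0 2 0 0 0 0" --pt "1 0 0 -1.4 0 0 0" --pt "1 0 0 -1.2 0 0 0" --pt "1 0 0 0 0 0 0" --pt "1 0 0 0 0 0 0" --pt "1 0 0 0 0 0 0"

```text
time_s: 5.35
ee_pos: [657.5, 69.0, 193.9]
orientation: [[0.123, 0.992, 0.0], [0.992, -0.123, -0.0], [-0.0, 0.0, -1.0]]
ft_force: [0.6, -0.4, -0.6]
gripper_width: 15.0
grasp_force: 59.1
```

```bash
python3 - <<'E'
from h import *
s=get_state();print(s['ee_pos'],s['ft_force'],s['wrist_torque'])
c=cam('wrist');pickle.dump(c,open('w5.pkl','wb'))
T=np.array(c['tool_from_camera']);cc=dict(c,xyz=T[:3,3],rotation=T[:3,:3])
u,v=proj(cc,(0,0,131)).astype(int);print(u,v)
cv2.imwrite('pics/w5.png',cv2.resize(c['image'][v-75:v+45,u-80:u+80,::-1],(800,600),interpolation=cv2.INTER_NEAREST))
E
```

```text
[657.50383381  69.00706048 193.93892683] [ 0.6259908  -0.42924455 -0.58449581] [-0.0010494   0.00258004 -0.04820416]
253 205
```

View pics/w5.png

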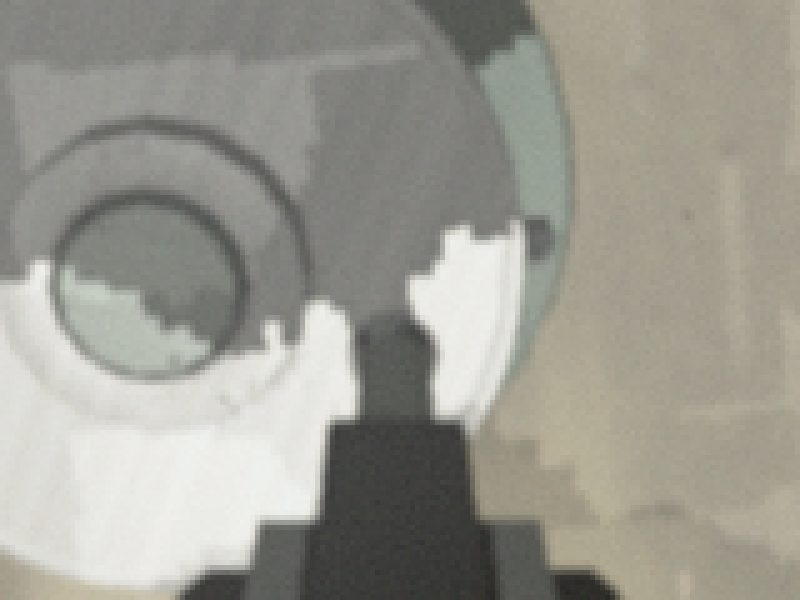

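The crop shows the pin tip at (395,330) directly over the dark hole, which spans about (357–438, 335). It is aligned, so I'll lower gently.

>>> jog_arm --pt "1 0 0 -0.4 0 0 0" --pt "1 0 0 -0.3 0 0 0" --pt "1 0 0 -0.2 0 0 0" --pt "1 0 0 -0.2 0 0 0" --pt "1 0 0 0 0 0 0" --pt "1 0 0 0 0 0 0"

```text
time_s: 6.0
ee_pos: [657.5, 69.3, 183.2]
orientation: [[0.122, 0.992, 0.001], [0.992, -0.122, -0.001], [-0.001, 0.001, -1.0]]
ft_force: [-0.9, -2.9, 1.8]
gripper_width: 14.7
grasp_force: 59.6
```

>>> jog_arm --pt "1 0 -0.05 -0.2 0 0 0" --pt "1 0 0 -0.2 0 0 0" --pt "1 0 0 -0.2 0 0 0" --pt "1 0 0 0 0 0 0" --pt "1 0 0 0 0 0 0"

```text
time_s: 6.5
ee_pos: [657.1, 69.7, 176.3]
orientation: [[0.123, 0.992, -0.001], [0.992, -0.123, 0.001], [0.001, -0.001, -1.0]]
ft_force: [0.7, -1.2, -1.4]
gripper_width: 14.7
grasp_force: 59.2
```

>>> jog_arm --pt "1 0 0 -0.15 0 0 0" --pt "1 0 0 -0.1 0 0 0" --pt "1 0 0 0 0 0 0" --pt "1 0 0 0 0 0 0"

```text
time_s: 6.9
ee_pos: [657.1, 69.6, 174.2]
orientation: [[0.123, 0.992, -0.001], [0.992, -0.123, 0.001], [0.0, -0.001, -1.0]]
ft_force: [0.5, -0.2, -1.7]
gripper_width: 14.8
grasp_force: 59.2
```

>>> jog_arm --pt "1 0 0 -0.1 0 0 0" --pt "1 0 0 -0.1 0 0 0" --pt "1 0 0 0 0 0 0" --pt "1 0 0 0 0 0 0"

```text
time_s: 7.3
ee_pos: [657.3, 69.5, 173.0]
orientation: [[0.123, 0.992, 0.0], [0.992, -0.123, 0.0], [0.0, 0.0, -1.0]]
ft_force: [-1.1, 0.9, 4.0]
gripper_width: 15.1
grasp_force: 59.8
```

```bash
cat >arc.py <<'E'
import numpy as np,sys
a0,a1,n,r=map(float,sys.argv[1:5]);C=np.array([625.8,87.5]);p=np.array([float(sys.argv[5]),float(sys.argv[6])])
for a in np.radians(np.linspace(a0,a1,int(n)+1)[1:]):
    d=np.round((C+r*np.array([np.cos(a),np.sin(a)])-p)/10,2);p=p+d*10;print(round(np.degrees(a),1),d.tolist())
print(p)
E
python3 arc.py -30 -138 18 36.2 657.3 69.3
```

```text
-36.0 [-0.22, -0.31]
-42.0 [-0.24, -0.29]
-48.0 [-0.27, -0.27]
-54.0 [-0.29, -0.24]
-60.0 [-0.32, -0.21]
-66.0 [-0.34, -0.17]
-72.0 [-0.35, -0.13]
-78.0 [-0.37, -0.1]
-84.0 [-0.37, -0.06]
-90.0 [-0.38, -0.02]
-96.0 [-0.38, 0.02]
-102.0 [-0.37, 0.06]
-108.0 [-0.37, 0.1]
-114.0 [-0.35, 0.13]
-120.0 [-0.34, 0.17]
-126.0 [-0.32, 0.21]
-132.0 [-0.29, 0.24]
-138.0 [-0.27, 0.27]
[598.9  63.3]
```

>>> jog_arm --pt "1 0 0 0.25 0 0 0" --pt "1 -0.22 -0.31 0 0 0 0" --pt "1 -0.24 -0.29 0 0 0 0" --pt "1 -0.27 -0.27 0 0 0 0" --pt "1 -0.29 -0.24 0 0 0 0"

```text
time_s: 7.8
ee_pos: [647.7, 58.3, 175.1]
orientation: [[0.123, 0.992, 0.002], [0.992, -0.123, 0.001], [0.001, 0.002, -1.0]]
ft_force: [3.1, 2.1, -0.9]
gripper_width: 14.7
grasp_force: 59.1
```

>>> jog_arm --pt "1 -0.32 -0.21 0 0 0 0" --pt "1 -0.34 -0.17 0 0 0 0" --pt "1 -0.35 -0.13 0 0 0 0" --pt "1 -0.37 -0.1 0 0 0 0" --pt "1 -0.37 -0.06 0 0 0 0" --pt "1 -0.38 -0.02 0 0 0 0" --pt "1 -0.38 0.02 0 0 0 0"

```text
time_s: 8.5
ee_pos: [622.0, 50.9, 175.1]
orientation: [[0.122, 0.992, 0.001], [0.992, -0.122, -0.001], [-0.001, 0.001, -1.0]]
ft_force: [4.1, -2.0, -1.7]
gripper_width: 15.0
grasp_force: 59.1
```

>>> jog_arm --pt "1 -0.37 0.06 0 0 0 0" --pt "1 -0.37 0.1 0 0 0 0" --pt "1 -0.35 0.13 0 0 0 0" --pt "1 -0.34 0.17 0 0 0 0" --pt "1 -0.32 0.21 0 0 0 0" --pt "1 -0.29 0.24 0 0 0 0" --pt "1 -0.27 0.27 0 0 0 0" --pt "1 0 0 0 0 0 0"

```text
time_s: 9.3
ee_pos: [597.7, 64.1, 174.7]
orientation: [[0.122, 0.993, -0.003], [0.993, -0.122, 0.001], [0.0, -0.003, -1.0]]
ft_force: [1.9, -0.9, 0.1]
gripper_width: 14.9
grasp_force: 59.2
```

>>> jog_arm --pt "1 0 0 -0.15 0 0 0" --pt "1 0 0 -0.1 0 0 0" --pt "1 0 0 -0.02 0 0 0" --pt "1 0 0 0 0 0 0" --pt "1 0 0 0 0 0 0"

```text
time_s: 9.8
ee_pos: [597.7, 63.8, 172.8]
orientation: [[0.123, 0.992, -0.003], [0.992, -0.123, 0.001], [0.001, -0.003, -1.0]]
ft_force: [-1.5, -1.0, 5.4]
gripper_width: 15.3
grasp_force: 60.4
```

```bash
python3 arc.py -138 -194 28 36.2 598.9 63.3
```

```text
-140.0 [-0.08, 0.09]
-142.0 [-0.08, 0.1]
-144.0 [-0.08, 0.1]
-146.0 [-0.07, 0.11]
-148.0 [-0.07, 0.1]
-150.0 [-0.07, 0.11]
-152.0 [-0.06, 0.11]
-154.0 [-0.05, 0.11]
-156.0 [-0.06, 0.12]
-158.0 [-0.05, 0.11]
-160.0 [-0.04, 0.12]
-162.0 [-0.04, 0.12]
-164.0 [-0.04, 0.12]
-166.0 [-0.03, 0.12]
-168.0 [-0.03, 0.13]
-170.0 [-0.03, 0.12]
-172.0 [-0.01, 0.13]
-174.0 [-0.02, 0.12]
-176.0 [-0.01, 0.13]
-178.0 [-0.01, 0.12]
-180.0 [-0.0, 0.13]
-182.0 [0.0, 0.13]
-184.0 [0.01, 0.12]
-186.0 [0.01, 0.13]
-188.0 [0.02, 0.12]
-190.0 [0.01, 0.13]
-192.0 [0.03, 0.12]
-194.0 [0.03, 0.13]
[590.7  96.3]
```

>>> jog_arm --pt "1 -0.08 0.09 0 0 0 0" --pt "1 0 0 0 0 0 0"

```text
time_s: 10.0
ee_pos: [597.5, 64.2, 172.8]
orientation: [[0.122, 0.993, -0.002], [0.993, -0.122, -0.0], [-0.0, -0.002, -1.0]]
ft_force: [0.0, -2.6, 5.2]
gripper_width: 14.8
grasp_force: 60.0
```

>>> jog_arm --pt "1 -0.08 0.1 0 0 0 0" --pt "1 0 0 0 0 0 0"

```text
time_s: 10.2
ee_pos: [597.2, 64.7, 172.8]
orientation: [[0.122, 0.993, -0.0], [0.993, -0.122, -0.001], [-0.001, 0.0, -1.0]]
ft_force: [0.4, -3.3, 6.3]
gripper_width: 14.7
grasp_force: 60.0
```

>>> jog_arm --pt "1 -0.08 0.1 0 0 0 0" --pt "1 0 0 0 0 0 0"

```text
time_s: 10.4
ee_pos: [597.0, 65.1, 172.8]
orientation: [[0.122, 0.993, 0.001], [0.993, -0.122, -0.002], [-0.002, 0.002, -1.0]]
ft_force: [1.1, -5.9, 5.7]
gripper_width: 14.9
grasp_force: 59.9
```

>>> jog_arm --pt "1 -0.07 0.11 0 0 0 0" --pt "1 0 0 0 0 0 0"

```text
time_s: 10.6
ee_pos: [596.6, 66.1, 172.8]
orientation: [[0.122, 0.993, 0.002], [0.993, -0.122, -0.002], [-0.002, 0.002, -1.0]]
ft_force: [1.2, -6.3, 3.4]
gripper_width: 15.0
grasp_force: 59.7
```

>>> jog_arm --pt "1 -0.07 0.1 0 0 0 0" --pt "1 0 0 0 0 0 0"

```text
time_s: 10.8
ee_pos: [596.1, 67.2, 172.7]
orientation: [[0.122, 0.993, 0.003], [0.993, -0.122, -0.002], [-0.002, 0.003, -1.0]]
ft_force: [1.9, -4.8, 3.9]
gripper_width: 14.9
grasp_force: 59.6
```

>>> jog_arm --pt "1 -0.07 0.11 0 0 0 0" --pt "1 0 0 0 0 0 0"

```text
time_s: 11.0
ee_pos: [595.3, 68.4, 172.6]
orientation: [[0.122, 0.993, 0.002], [0.993, -0.122, -0.002], [-0.002, 0.002, -1.0]]
ft_force: [1.7, -5.6, 2.3]
gripper_width: 15.0
grasp_force: 59.6
```

>>> jog_arm --pt "1 -0.06 0.11 -0.02 0 0 0" --pt "1 0 0 0 0 0 0"

```text
time_s: 11.2
ee_pos: [595.1, 69.0, 172.6]
orientation: [[0.121, 0.993, 0.003], [0.993, -0.121, -0.003], [-0.003, 0.003, -1.0]]
ft_force: [2.1, -6.9, 4.4]
gripper_width: 15.0
grasp_force: 59.7
```

>>> jog_arm --pt "1 -0.05 0.11 0 0 0 0" --pt "1 0 0 0 0 0 0"

```text
time_s: 11.4
ee_pos: [594.6, 70.0, 172.5]
orientation: [[0.122, 0.993, 0.003], [0.993, -0.122, -0.003], [-0.003, 0.003, -1.0]]
ft_force: [3.1, -7.4, 3.2]
gripper_width: 15.1
grasp_force: 59.6
```

>>> jog_arm --pt "1 -0.06 0.12 0 0 0 0" --pt "1 0 0 0 0 0 0"

```text
time_s: 11.6
ee_pos: [593.9, 71.3, 172.4]
orientation: [[0.122, 0.993, 0.003], [0.993, -0.122, -0.003], [-0.002, 0.003, -1.0]]
ft_force: [2.5, -6.9, 2.0]
gripper_width: 14.9
grasp_force: 59.6
```

>>> jog_arm --pt "1 -0.05 0.11 -0.03 0 0 0" --pt "1 0 0 0 0 0 0"

```text
time_s: 11.8
ee_pos: [593.6, 72.1, 172.3]
orientation: [[0.121, 0.993, 0.003], [0.993, -0.121, -0.004], [-0.003, 0.004, -1.0]]
ft_force: [2.4, -7.3, 3.4]
gripper_width: 15.0
grasp_force: 59.7
```

>>> jog_arm --pt "1 -0.04 0.12 0 0 0 0" --pt "1 0 0 0 0 0 0"

```text
time_s: 12.0
ee_pos: [593.0, 73.4, 172.2]
orientation: [[0.122, 0.993, 0.003], [0.993, -0.122, -0.003], [-0.003, 0.003, -1.0]]
ft_force: [2.3, -8.3, 3.4]
gripper_width: 14.9
grasp_force: 59.7
```

>>> jog_arm --pt "1 -0.04 0.12 0 0 0 0" --pt "1 0 0 0 0 0 0"

```text
time_s: 12.2
ee_pos: [592.5, 74.7, 172.1]
orientation: [[0.122, 0.993, 0.003], [0.993, -0.122, -0.003], [-0.003, 0.003, -1.0]]
ft_force: [2.6, -7.5, 2.5]
gripper_width: 14.9
grasp_force: 59.6
```

>>> jog_arm --pt "1 -0.04 0.12 -0.03 0 0 0" --pt "1 0 0 0 0 0 0"

```text
time_s: 12.4
ee_pos: [592.2, 75.6, 171.9]
orientation: [[0.121, 0.993, 0.003], [0.993, -0.121, -0.004], [-0.003, 0.003, -1.0]]
ft_force: [3.0, -7.4, 2.9]
gripper_width: 14.9
grasp_force: 59.6
```

>>> jog_arm --pt "1 -0.03 0.12 0 0 0 0" --pt "1 0 0 0 0 0 0"

```text
time_s: 12.6
ee_pos: [592.0, 76.8, 171.9]
orientation: [[0.121, 0.993, 0.003], [0.993, -0.121, -0.004], [-0.003, 0.003, -1.0]]
ft_force: [1.7, -7.7, 3.2]
gripper_width: 15.3
grasp_force: 59.6
```

>>> jog_arm --pt "1 -0.03 0.13 0 0 0 0" --pt "1 0 0 0 0 0 0"

```text
time_s: 12.8
ee_pos: [591.8, 77.9, 172.0]
orientation: [[0.121, 0.993, 0.003], [0.993, -0.121, -0.004], [-0.004, 0.004, -1.0]]
ft_force: [3.2, -9.0, 3.6]
gripper_width: 14.8
grasp_force: 59.6
```

>>> jog_arm --pt "1 -0.03 0.12 0 0 0 0" --pt "1 0 0 0 0 0 0"

```text
time_s: 13.0
ee_pos: [591.8, 79.2, 172.0]
orientation: [[0.121, 0.993, 0.004], [0.993, -0.121, -0.004], [-0.003, 0.004, -1.0]]
ft_force: [2.0, -7.9, 2.8]
gripper_width: 15.5
grasp_force: 59.6
```

>>> jog_arm --pt "1 -0.01 0.13 0 0 0 0" --pt "1 0 0 0 0 0 0"

```text
time_s: 13.2
ee_pos: [591.8, 80.2, 172.0]
orientation: [[0.121, 0.993, 0.004], [0.993, -0.121, -0.005], [-0.004, 0.005, -1.0]]
ft_force: [2.6, -10.1, 3.2]
gripper_width: 14.8
grasp_force: 59.6
```

>>> jog_arm --pt "1 -0.02 0.12 0 0 0 0" --pt "1 0 0 0 0 0 0"

```text
time_s: 13.4
ee_pos: [591.7, 81.6, 172.0]
orientation: [[0.121, 0.993, 0.005], [0.993, -0.121, -0.004], [-0.004, 0.005, -1.0]]
ft_force: [3.5, -8.0, 2.1]
gripper_width: 15.5
grasp_force: 59.5
```

>>> jog_arm --pt "1 0.03 0.13 0 0 0 0" --pt "1 0 0 0 0 0 0"

```text
time_s: 13.6
ee_pos: [591.8, 83.0, 172.0]
orientation: [[0.121, 0.993, 0.004], [0.993, -0.121, -0.004], [-0.003, 0.005, -1.0]]
ft_force: [3.1, -8.5, 2.9]
gripper_width: 14.9
grasp_force: 59.6
```

>>> jog_arm --pt "1 0.03 0.12 0 0 0 0" --pt "1 0 0 0 0 0 0"

```text
time_s: 13.8
ee_pos: [591.9, 84.1, 171.9]
orientation: [[0.121, 0.993, 0.004], [0.993, -0.121, -0.004], [-0.004, 0.004, -1.0]]
ft_force: [2.7, -8.6, 2.2]
gripper_width: 14.8
grasp_force: 59.6
```

>>> jog_arm --pt "1 0.02 0.13 0 0 0 0" --pt "1 0 0 0 0 0 0"

```text
time_s: 14.0
ee_pos: [592.1, 85.4, 171.9]
orientation: [[0.121, 0.993, 0.003], [0.993, -0.121, -0.004], [-0.004, 0.004, -1.0]]
ft_force: [2.9, -8.0, 2.8]
gripper_width: 14.8
grasp_force: 59.6
```

>>> jog_arm --pt "1 0.03 0.13 0 0 0 0" --pt "1 0 0 0 0 0 0"

```text
time_s: 14.2
ee_pos: [592.3, 86.8, 171.9]
orientation: [[0.121, 0.993, 0.003], [0.993, -0.121, -0.004], [-0.004, 0.004, -1.0]]
ft_force: [2.0, -7.3, 2.3]
gripper_width: 14.9
grasp_force: 59.6
```

>>> jog_arm --pt "1 0.03 0.12 0 0 0 0" --pt "1 0 0 0 0 0 0"

```text
time_s: 14.4
ee_pos: [592.4, 88.0, 171.8]
orientation: [[0.121, 0.993, 0.003], [0.993, -0.121, -0.004], [-0.004, 0.003, -1.0]]
ft_force: [2.0, -8.9, 3.5]
gripper_width: 14.4
grasp_force: 59.6
```

>>> jog_arm --pt "1 0.02 0.13 0 0 0 0" --pt "1 0 0 0 0 0 0"

```text
time_s: 14.6
ee_pos: [592.5, 89.5, 171.7]
orientation: [[0.121, 0.993, 0.002], [0.993, -0.121, -0.004], [-0.003, 0.003, -1.0]]
ft_force: [1.5, -7.7, 2.1]
gripper_width: 15.2
grasp_force: 59.5
```

>>> jog_arm --pt "1 0.03 0.13 0 0 0 0" --pt "1 0 0 0 0 0 0"

```text
time_s: 14.8
ee_pos: [592.6, 90.6, 171.6]
orientation: [[0.121, 0.993, 0.002], [0.993, -0.121, -0.004], [-0.004, 0.002, -1.0]]
ft_force: [1.7, -8.5, 1.7]
gripper_width: 14.7
grasp_force: 59.5
```

>>> jog_arm --pt "1 0.03 0.12 0 0 0 0" --pt "1 0 0 0 0 0 0"

```text
time_s: 15.0
ee_pos: [592.8, 91.9, 171.5]
orientation: [[0.121, 0.993, 0.002], [0.993, -0.121, -0.004], [-0.004, 0.002, -1.0]]
ft_force: [1.1, -8.7, 2.0]
gripper_width: 15.1
grasp_force: 59.4
```

>>> jog_arm --pt "1 0.03 0.13 0 0 0 0" --pt "1 0 0 0 0 0 0" --pt "1 0 0 0 0 0 0"

```text
time_s: 15.3
ee_pos: [592.9, 93.2, 171.4]
orientation: [[0.121, 0.993, 0.001], [0.993, -0.121, -0.004], [-0.004, 0.002, -1.0]]
ft_force: [2.4, -8.0, 1.6]
gripper_width: 14.8
grasp_force: 59.4
```

```bash
python3 - <<'E'
from h import *
s=get_state();print(s['ee_pos'],s['ft_force'],s['wrist_torque'])
c=cam('wrist');pickle.dump(c,open('w6.pkl','wb'))
t=cam('top');pickle.dump(t,open('t6.pkl','wb'));q=cam('scene');pickle.dump(q,open('s6.pkl','wb'))
T=np.array(c['tool_from_camera']);cc=dict(c,xyz=T[:3,3],rotation=T[:3,:3])
for z in (40,91,131): print(z,proj(cc,(0,0,z)))
a=cv2.resize(c['image'][110:290,160:360,::-1],(440,396),interpolation=cv2.INTER_CUBIC)
u,v=proj(q,(600,88,80)).astype(int);b=cv2.resize(q['image'][v-60:v+60,u-55:u+54,::-1],(360,396),interpolation=cv2.INTER_CUBIC);print(u,v)
cv2.imwrite('pics/w6.png',np.hstack([a,b]))
E
```

```text
[592.93895344  93.21216682 171.432325  ] [ 2.37313071 -8.02914263  1.59713237] [-1.83924522 -0.36832995  0.03517836]
40 [253.81427677 282.73910653]
91 [253.40533533 230.55017995]
131 [253.21293225 205.98048403]
238 232
```

View pics/w6.png

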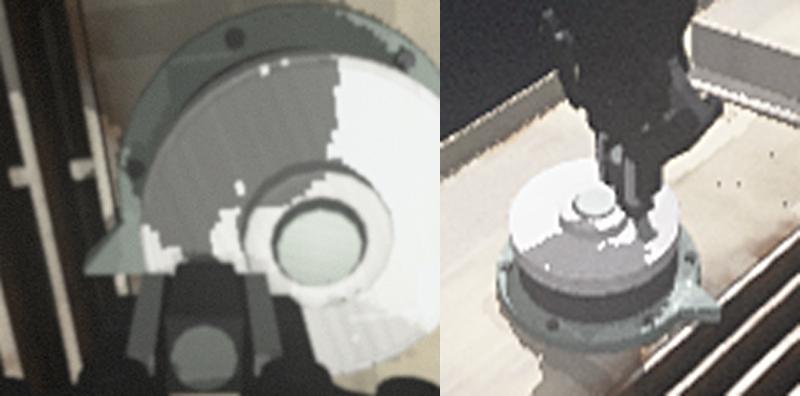

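The wrist crop shows the shank hidden behind the grip, whose lower end is now displaced towards -y. In the scene crop the pin leans and enters the collar at about (650,238). So the pin has pivoted in the pads and lags behind the tool.

```bash
python3 - <<'E'
from h import *
q=pickle.load(open('s6.pkl','rb'));k=360/109
for u,v in ((646,238),(650,238),(655,236)):
    p=plane(q,238-55+(u-440)/k,232-60+v/k,54);e=p[:2]-[624.8,88.3];print(p,np.linalg.norm(e),np.degrees(np.arctan2(e[1],e[0])))
p=plane(q,238-55+(715-440)/k,232-60+315/k,10);e=p[:2]-[624.8,88.3];print('ptr',p,np.degrees(np.arctan2(e[1],e[0])))
s=cv2.resize(q['image'][195:260,225:275,::-1],(600,780));t=pickle.load(open('t6.pkl','rb'))
g=cv2.cvtColor(q['image'],cv2.COLOR_RGB2GRAY)
for v in range(218,252,2): print(v,g[v,236:256].tolist())
E
```

```text
[586.6443483  83.0983249  54.       ] 38.50858579788198 -172.23685119114782
[584.85839284  81.51322226  54.        ] 40.51410044457397 -170.35654928613764
[583.75448505  78.29095938  54.        ] 42.248256667494196 -166.29575391672861
ptr [541.41494206  71.35938324  10.        ] -168.51601124430223
218 [167, 168, 80, 68, 74, 78, 75, 76, 71, 78, 78, 75, 78, 75, 77, 78, 75, 66, 55, 59]
220 [182, 167, 84, 129, 97, 80, 73, 80, 73, 74, 75, 77, 75, 75, 66, 67, 141, 237, 242, 252]
222 [88, 95, 89, 145, 134, 133, 79, 78, 76, 75, 77, 76, 75, 74, 146, 241, 250, 241, 239, 239]
224 [85, 82, 95, 143, 135, 127, 81, 71, 74, 77, 79, 73, 68, 73, 170, 250, 239, 238, 239, 239]
226 [82, 84, 86, 143, 136, 134, 80, 71, 77, 79, 73, 72, 66, 74, 166, 238, 228, 231, 216, 197]
228 [79, 81, 84, 143, 136, 133, 84, 74, 74, 82, 78, 75, 65, 77, 201, 247, 222, 211, 214, 216]
230 [62, 83, 80, 145, 134, 137, 78, 74, 75, 76, 73, 62, 145, 238, 251, 240, 235, 232, 223, 227]
232 [118, 72, 86, 134, 140, 131, 118, 90, 71, 74, 83, 152, 255, 245, 239, 236, 235, 235, 233, 225]
234 [213, 134, 71, 83, 99, 113, 113, 95, 87, 80, 6
[... 175 characters left out ...]
 139, 72, 97, 119, 124, 214, 247, 237, 237, 236, 237, 238, 238, 233, 216]
240 [189, 126, 123, 184, 255, 240, 105, 124, 126, 116, 125, 233, 244, 240, 239, 239, 238, 236, 242, 154]
242 [128, 154, 253, 254, 249, 255, 187, 115, 123, 125, 116, 125, 148, 231, 242, 238, 237, 238, 243, 127]
244 [252, 255, 253, 252, 255, 238, 166, 141, 119, 114, 112, 171, 225, 243, 239, 237, 241, 251, 132, 144]
246 [240, 162, 167, 172, 167, 171, 171, 173, 181, 254, 252, 251, 246, 237, 237, 251, 211, 118, 127, 153]
248 [175, 177, 177, 178, 172, 173, 174, 170, 166, 157, 171, 253, 250, 255, 243, 128, 126, 130, 84, 155]
250 [177, 177, 174, 172, 171, 170, 173, 171, 178, 255, 255, 247, 225, 120, 127, 135, 127, 83, 79, 155]
```

>>> jog_arm --pt "1 0 -0.3 0 0 0 0" --pt "1 0 -0.3 0 0 0 0" --pt "8 0 -0.2 0 0 0 0" --pt "8 0 0 0.1 0 0 0" --pt "8 0 0 0.1 0 0 0" --pt "8 0 0 0 0 0 0" --pt "8 0 0 0 0 0 0"

```text
time_s: 16.15
ee_pos: [592.1, 87.3, 173.3]
orientation: [[0.122, 0.992, -0.001], [0.992, -0.122, 0.0], [0.0, -0.001, -1.0]]
ft_force: [0.3, 0.0, 1.1]
gripper_width: 80.1
grasp_force: 0.0
```

```bash
cat >>h.py <<'E'
def disc(c,r=40):
    """pale disc on the pin's grip top, world xy at z=130 (camera frame)"""
    T=np.array(c['tool_from_camera']);cc=dict(c,xyz=T[:3,3],rotation=T[:3,:3]);u,v=proj(cc,(0,0,42)).astype(int)
    g=cv2.GaussianBlur(cv2.cvtColor(c['image'],cv2.COLOR_RGB2GRAY),(3,3),0)
    x0,y0=u-r,v-r-15;w=g[y0:y0+2*r+30,x0:x0+2*r]
    cv2.imwrite('pics/_d.png',cv2.resize(c['image'][y0:y0+2*r+30,x0:x0+2*r,::-1],None,fx=4,fy=4))
    n,l,st,ce=cv2.connectedComponentsWithStats(np.uint8((w>80)&(w<190)))
    return [(np.round(ce[i]+[x0,y0],1).tolist(),st[i].tolist(),np.round(plane(c,*(ce[i]+[x0,y0]),130),1).tolist()) for i in range(1,n) if 60<st[i,4]<1500 and .6<st[i,2]/st[i,3]<1.6]
E
python3 - <<'E'
from h import *
s=get_state();print(s['ee_pos'],s['ft_force'],s['qpos'])
c=cam('wrist');pickle.dump(c,open('w7.pkl','wb'))
for x in disc(c):print(x)
print('ref',disc(pickle.load(open('w6.pkl','rb'))),disc(pickle.load(open('w5.pkl','rb'))))
E
```

```text
[592.06179562  87.29543031 173.30201936] [0.28547978 0.03117965 1.07909773] [-2.30380194e+00  3.80524570e+01  9.21073762e+01  8.23518470e-03
  4.98732354e+01  4.72051173e+00]
ref [([248.3, 245.7], [0, 0, 80, 56, 1193], [592.7, 110.1, 130.0]), ([252.5, 271.5], [25, 34, 30, 28, 667], [593.0, 97.7, 130.0])] []
```

>>> jog_arm --pt "8 -0.2 -0.1 0 0 0 8.2" --pt "8 0 -0.1 0 0 0 8.2" --pt "8 0 -0.1 0 0 0 8.2" --pt "8 0 -0.1 0 0 0 8.2" --pt "8 0 0 0 0 0 8.2" --pt "8 0 0 0 0 0 8.2" --pt "8 0 0 0 0 0 8.2" --pt "8 0 0 0 0 0 8.2" --pt "8 0 0 0 0 0 8.2" --pt "8 0 0 0 0 0 8.2"

```text
time_s: 17.2
ee_pos: [590.2, 83.2, 173.4]
orientation: [[-0.967, 0.254, -0.0], [0.254, 0.967, 0.0], [0.0, -0.0, -1.0]]
ft_force: [0.1, -0.7, 0.1]
gripper_width: 79.8
grasp_force: 0.0
```

>>> jog_arm --pt "8 0 0 0 0 0 8" --pt "8 0 0 0 0 0 0" --pt "8 0 0 0 0 0 0"

```text
time_s: 17.5
ee_pos: [590.2, 83.2, 173.4]
orientation: [[-0.992, 0.125, -0.0], [0.125, 0.992, 0.0], [0.0, 0.0, -1.0]]
ft_force: [-0.1, -0.2, 0.4]
gripper_width: 79.7
grasp_force: 0.0
```

```bash
python3 - <<'E'
from h import *
s=get_state();print(s['ee_pos'],s['ft_force'],s['qpos'][5])
c=cam('wrist');pickle.dump(c,open('w8.pkl','wb'));print(disc(c,50))
T=np.array(c['tool_from_camera']);cc=dict(c,xyz=T[:3,3],rotation=T[:3,:3])
for P in ((0,0,42),(0,0,92),(0,0,119)): print(proj(cc,P))
q=cam('scene');u,v=(245,225)
a=cv2.resize(c['image'][150:330,150:350,::-1],(440,396),interpolation=cv2.INTER_CUBIC)
b=cv2.resize(q['image'][v-60:v+60,u-55:u+54,::-1],(360,396),interpolation=cv2.INTER_CUBIC)
cv2.imwrite('pics/w8.png',np.hstack([a,b]))
E
```

```text
[590.24690936  83.15668577 173.41214046] [-0.07664935 -0.23703852  0.37194641] -85.51126380327014
[]
[254.82996065 283.75413163]
[254.34607088 232.82723259]
[254.17808852 215.12938845]
```

View pics/w8.png

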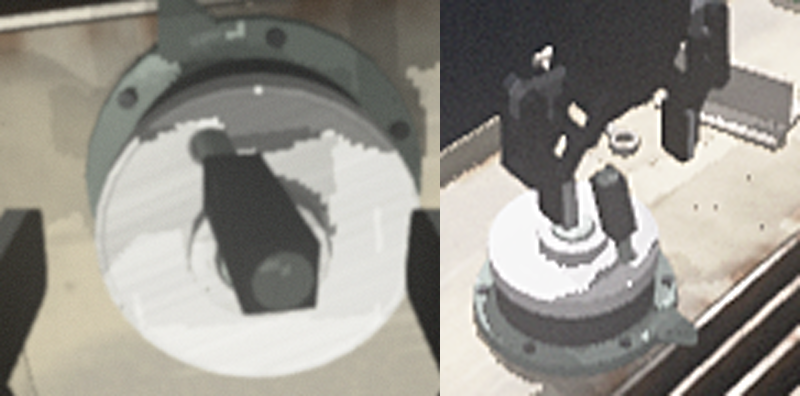

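The crop shows the pin free and leaning in the collar hole. Its shank enters at (207,147) and its top disc is at (285,278), about 12° towards +y. The collar hole is therefore near -161°. I'll centre over the hole and close along y, so the flat pads stand the pin upright.

>>> jog_arm --pt "8 0 -0.7 0 0 0 0" --pt "5 0 0 0 0 0 0" --pt "3.5 0 0 0 0 0 0" --pt "2.5 0 0 0 0 0 0" --pt "1 0 0 0 0 0 0" --pt "1 0 0 0 0 0 0" --pt "1 0 0 0 0 0 0" --pt "1 0 0 0 0 0 0" --pt "1 0 0 0 0 0 0" --pt "1 0 0 0 0 0 0"

```text
time_s: 18.6
ee_pos: [590.3, 76.1, 173.3]
orientation: [[-0.992, 0.122, -0.0], [0.122, 0.992, -0.0], [0.0, -0.0, -1.0]]
ft_force: [0.3, 0.1, -1.2]
gripper_width: 14.8
grasp_force: 58.9
```

```bash
python3 - <<'E'
from h import *
s=get_state();print(s['ee_pos'],s['ft_force'],s['wrist_torque'])
c=cam('wrist');pickle.dump(c,open('w9.pkl','wb'));print(disc(c,30))
q=cam('scene');g=cv2.cvtColor(q['image'],cv2.COLOR_RGB2GRAY)
w=cv2.cvtColor(c['image'],cv2.COLOR_RGB2GRAY)
for v in range(180,240,3): print(v,w[v,236:276:2].tolist())
E
```

```text
[590.25082219  76.11393707 173.31797987] [ 0.28128041  0.0872008  -1.23968919] [-0.04402028  0.00460977 -0.03845762]
[([251.6, 295.7], [4, 25, 50, 65, 1181], [597.1, 73.8, 130.0])]
180 [143, 140, 119, 82, 78, 75, 69, 60, 56, 57, 52, 54, 52, 54, 55, 52, 51, 50, 54, 55]
183 [142, 110, 87, 70, 65, 58, 58, 55, 56, 57, 63, 63, 76, 80, 81, 86, 90, 97, 95, 97]
186 [89, 78, 59, 56, 57, 62, 68, 74, 86, 92, 91, 94, 96, 97, 95, 95, 95, 94, 95, 96]
189 [61, 58, 61, 70, 85, 92, 98, 99, 95, 97, 101, 107, 114, 122, 126, 133, 133, 141, 142, 144]
192 [71, 84, 96, 95, 96, 99, 101, 115, 127, 137, 143, 141, 142, 139, 138, 136, 134, 135, 134, 134]
195 [100, 94, 100, 114, 128, 137, 140, 142, 136, 139, 138, 136, 139, 142, 138, 137, 141, 136, 134, 141]
198 [104, 125, 138, 138, 136, 133, 135, 138, 136, 138, 140, 138, 138, 137, 139, 141, 139, 141, 139, 140]
201 [142, 138, 136, 134, 135, 142, 141, 139, 139, 137, 137, 141, 138, 141, 138, 140, 138, 138, 137, 140]
204 [136, 137, 136, 135, 135, 135, 124, 128, 137, 140, 141, 138, 139, 139, 139, 138, 140, 138, 139, 143]
207 [221, 161, 133, 149, 182, 171, 111, 103, 1
[... 281 characters left out ...]
64, 101, 80, 86, 85, 85, 84, 83, 91, 104, 103, 111, 116, 134, 137, 153]
219 [221, 214, 144, 94, 81, 65, 58, 64, 59, 59, 62, 60, 59, 60, 63, 143, 218, 222, 222, 225]
222 [222, 196, 75, 58, 59, 59, 59, 64, 59, 62, 64, 55, 58, 58, 55, 105, 205, 217, 213, 222]
225 [220, 182, 64, 59, 63, 60, 59, 60, 61, 53, 62, 58, 60, 61, 51, 89, 204, 222, 216, 222]
228 [221, 160, 59, 61, 60, 60, 59, 57, 58, 60, 53, 58, 58, 60, 58, 71, 198, 218, 212, 219]
231 [227, 134, 57, 59, 59, 59, 61, 56, 63, 58, 56, 58, 60, 59, 57, 62, 137, 170, 134, 122]
234 [125, 83, 60, 67, 62, 61, 54, 60, 60, 61, 58, 57, 55, 59, 58, 56, 60, 69, 93, 91]
237 [50, 57, 60, 55, 58, 57, 57, 61, 60, 54, 56, 58, 58, 58, 63, 59, 51, 55, 86, 92]
```

>>> jog_arm --pt "1 0 0 -0.1 0 0 0" --pt "1 0 0 0 0 0 0" --pt "1 0 0 0 0 0 0"

```text
time_s: 19.0
ee_pos: [590.5, 76.0, 172.5]
orientation: [[-0.992, 0.122, 0.0], [0.122, 0.992, -0.0], [-0.0, -0.0, -1.0]]
ft_force: [1.2, -0.0, -0.1]
gripper_width: 14.9
grasp_force: 59.1
```

>>> jog_arm --pt "1 0 0 -0.05 0 0 0" --pt "1 0 0 0 0 0 0" --pt "1 0 0 0 0 0 0"

```text
time_s: 19.3
ee_pos: [590.5, 76.0, 172.2]
orientation: [[-0.992, 0.122, 0.001], [0.122, 0.992, -0.0], [-0.001, -0.0, -1.0]]
ft_force: [-0.3, -0.8, 1.9]
gripper_width: 15.2
grasp_force: 59.4
```

>>> jog_arm --pt "1 -0.02 0.12 -0.03 0 0 0" --pt "1 0 0 0 0 0 0"

```text
time_s: 19.5
ee_pos: [590.5, 76.7, 172.1]
orientation: [[-0.993, 0.122, 0.001], [0.122, 0.993, -0.002], [-0.001, -0.001, -1.0]]
ft_force: [-0.7, -3.3, 4.3]
gripper_width: 15.0
grasp_force: 59.6
```

>>> jog_arm --pt "1 -0.03 0.12 0 0 0 0" --pt "1 0 0 0 0 0 0"

```text
time_s: 19.7
ee_pos: [590.3, 77.2, 172.1]
orientation: [[-0.993, 0.121, 0.001], [0.121, 0.993, -0.003], [-0.002, -0.003, -1.0]]
ft_force: [0.1, -6.7, 4.9]
gripper_width: 14.9
grasp_force: 59.8
```

>>> jog_arm --pt "1 -0.03 0.12 0 0 0 0" --pt "1 0 0 0 0 0 0"

```text
time_s: 19.9
ee_pos: [590.2, 77.7, 172.2]
orientation: [[-0.993, 0.121, 0.002], [0.121, 0.993, -0.004], [-0.002, -0.004, -1.0]]
ft_force: [0.5, -8.6, 4.1]
gripper_width: 14.8
grasp_force: 59.8
```

>>> jog_arm --pt "1 -0.03 0.12 0 0 0 0" --pt "1 0 0 0 0 0 0"

```text
time_s: 20.1
ee_pos: [590.2, 78.2, 172.3]
orientation: [[-0.993, 0.12, 0.002], [0.12, 0.993, -0.006], [-0.003, -0.005, -1.0]]
ft_force: [-0.0, -10.0, 4.5]
gripper_width: 14.8
grasp_force: 60.0
```

>>> jog_arm --pt "1 -0.02 0.12 0 0 0 0" --pt "1 0 0 0 0 0 0"

```text
time_s: 20.3
ee_pos: [590.1, 78.7, 172.3]
orientation: [[-0.993, 0.119, 0.003], [0.119, 0.993, -0.007], [-0.003, -0.007, -1.0]]
ft_force: [-0.2, -11.9, 5.4]
gripper_width: 15.0
grasp_force: 60.1
```

>>> jog_arm --pt "1 0.03 -0.2 0 0 0 0" --pt "1 0.04 -0.2 0 0 0 0" --pt "1 0 0 0 0 0 0"

```text
time_s: 20.6
ee_pos: [590.3, 77.0, 172.1]
orientation: [[-0.992, 0.122, 0.002], [0.122, 0.992, -0.002], [-0.002, -0.002, -1.0]]
ft_force: [-0.0, -5.1, 4.9]
gripper_width: 15.0
grasp_force: 59.9
```

>>> jog_arm --pt "1 0.04 -0.12 0 0 0 0" --pt "1 0 0 0 0 0 0"

```text
time_s: 20.8
ee_pos: [590.5, 76.5, 172.0]
orientation: [[-0.992, 0.123, 0.001], [0.123, 0.992, -0.001], [-0.001, -0.0, -1.0]]
ft_force: [0.4, -4.2, 4.6]
gripper_width: 14.9
grasp_force: 59.9
```

>>> jog_arm --pt "1 0.03 -0.1 0 0 0 0" --pt "1 0 0 0 0 0 0"

```text
time_s: 21.0
ee_pos: [590.6, 76.2, 171.9]
orientation: [[-0.992, 0.123, 0.001], [0.123, 0.992, 0.0], [-0.001, 0.001, -1.0]]
ft_force: [-0.5, -1.8, 5.3]
gripper_width: 14.9
grasp_force: 59.9
```

>>> jog_arm --pt "1 0.04 -0.1 0 0 0 0" --pt "1 0 0 0 0 0 0"

```text
time_s: 21.2
ee_pos: [590.7, 75.6, 171.7]
orientation: [[-0.992, 0.123, 0.0], [0.123, 0.992, 0.001], [0.0, 0.001, -1.0]]
ft_force: [0.3, 0.5, 5.1]
gripper_width: 15.0
grasp_force: 59.9
```

>>> jog_arm --pt "1 0.03 -0.12 0 0 0 0" --pt "1 0 0 0 0 0 0"

```text
time_s: 21.4
ee_pos: [590.8, 74.7, 171.1]
orientation: [[-0.992, 0.123, -0.001], [0.123, 0.992, 0.002], [0.001, 0.002, -1.0]]
ft_force: [1.2, 3.5, 2.8]
gripper_width: 14.8
grasp_force: 59.7
```

>>> jog_arm --pt "1 0.04 -0.12 0 0 0 0" --pt "1 0 0 0 0 0 0"

```text
time_s: 21.6
ee_pos: [591.4, 73.5, 171.2]
orientation: [[-0.992, 0.123, -0.0], [0.123, 0.992, 0.002], [0.0, 0.002, -1.0]]
ft_force: [1.0, 4.8, 1.0]
gripper_width: 14.7
grasp_force: 59.7
```

>>> jog_arm --pt "1 0.04 -0.12 0 0 0 0" --pt "1 0 0 0 0 0 0"

```text
time_s: 21.8
ee_pos: [592.1, 72.4, 171.2]
orientation: [[-0.992, 0.123, 0.001], [0.123, 0.992, 0.002], [-0.0, 0.002, -1.0]]
ft_force: [0.5, 4.3, 0.4]
gripper_width: 14.7
grasp_force: 59.7
```

The vertical force has vanished, so the tip is probably over the hole. I'll lower it lightly.

>>> jog_arm --pt "1 0 0 -0.08 0 0 0" --pt "1 0 0 0 0 0 0"

```text
time_s: 22.0
ee_pos: [592.0, 72.4, 170.5]
orientation: [[-0.992, 0.123, 0.0], [0.123, 0.992, 0.002], [-0.0, 0.002, -1.0]]
ft_force: [1.1, 5.2, 1.8]
gripper_width: 15.1
grasp_force: 59.9
```

>>> jog_arm --pt "1 0 0 -0.08 0 0 0" --pt "1 0 0 0 0 0 0"

```text
time_s: 22.2
ee_pos: [592.1, 72.4, 169.8]
orientation: [[-0.992, 0.123, 0.001], [0.123, 0.992, 0.002], [-0.0, 0.002, -1.0]]
ft_force: [0.5, 5.0, 1.8]
gripper_width: 14.8
grasp_force: 59.9
```

>>> jog_arm --pt "1 0 0 -0.15 0 0 0" --pt "1 0 0 0 0 0 0"

```text
time_s: 22.4
ee_pos: [592.1, 72.4, 168.3]
orientation: [[-0.992, 0.123, 0.001], [0.123, 0.992, 0.002], [-0.0, 0.002, -1.0]]
ft_force: [0.8, 5.5, 2.5]
gripper_width: 14.8
grasp_force: 59.9
```

>>> jog_arm --pt "1 0 0 -0.15 0 0 0" --pt "1 0 0 0 0 0 0"

```text
time_s: 22.6
ee_pos: [592.1, 72.4, 166.8]
orientation: [[-0.992, 0.123, 0.001], [0.123, 0.992, 0.002], [-0.0, 0.002, -1.0]]
ft_force: [1.2, 5.6, 1.4]
gripper_width: 14.8
grasp_force: 59.9
```

>>> jog_arm --pt "1 -0.03 0.12 0 0 0 0" --pt "1 0 0 -0.2 0 0 0" --pt "1 0 0 -0.2 0 0 0" --pt "1 0 0 0 0 0 0"

```text
time_s: 23.0
ee_pos: [592.0, 72.8, 162.8]
orientation: [[-0.992, 0.123, 0.001], [0.123, 0.992, 0.001], [-0.001, 0.001, -1.0]]
ft_force: [2.3, 4.7, 0.7]
gripper_width: 14.9
grasp_force: 59.5
```

>>> jog_arm --pt "1 0 0 -0.25 0 0 0" --pt "1 0 0 -0.25 0 0 0" --pt "1 0 0 0 0 0 0"

```text
time_s: 23.3
ee_pos: [592.1, 72.8, 157.8]
orientation: [[-0.992, 0.123, 0.001], [0.123, 0.992, 0.001], [-0.001, 0.001, -1.0]]
ft_force: [3.9, 4.8, 0.1]
gripper_width: 14.7
grasp_force: 59.7
```

>>> jog_arm --pt "1 0.08 0.1 0 0 0 0" --pt "1 0 0 -0.25 0 0 0" --pt "1 0 0 -0.25 0 0 0" --pt "1 0 0 -0.2 0 0 0" --pt "1 0 0 0 0 0 0"

```text
time_s: 23.8
ee_pos: [592.4, 73.3, 150.5]
orientation: [[-0.992, 0.122, -0.0], [0.122, 0.992, -0.0], [0.0, -0.0, -1.0]]
ft_force: [1.9, 2.1, -1.8]
gripper_width: 14.6
grasp_force: 59.5
```

>>> jog_arm --pt "1 0 0 -0.1 0 0 0" --pt "1 0 0 -0.1 0 0 0" --pt "1 0 0 0 0 0 0"

```text
time_s: 24.1
ee_pos: [592.4, 73.4, 149.1]
orientation: [[-0.992, 0.122, 0.0], [0.122, 0.992, -0.0], [-0.0, -0.0, -1.0]]
ft_force: [2.2, 1.2, 0.9]
gripper_width: 14.4
grasp_force: 59.7
```

>>> jog_arm --pt "1 0.03 0.03 -0.1 0 0 0" --pt "1 0 0 -0.05 0 0 0" --pt "1 0 0 0 0 0 0"

```text
time_s: 24.4
ee_pos: [592.5, 73.5, 148.7]
orientation: [[-0.993, 0.122, -0.0], [0.122, 0.993, -0.001], [0.0, -0.001, -1.0]]
ft_force: [0.7, 0.4, 8.6]
gripper_width: 15.1
grasp_force: 60.7
```

>>> jog_arm --pt "1 0 0 -0.05 0 0 0" --pt "1 0 0 0 0 0 0"

```text
time_s: 24.6
ee_pos: [592.5, 73.5, 148.6]
orientation: [[-0.993, 0.122, -0.0], [0.122, 0.993, -0.001], [-0.0, -0.001, -1.0]]
ft_force: [-0.8, -0.5, 11.2]
gripper_width: 14.9
grasp_force: 61.1
```

>>> jog_arm --pt "1 0 0 0.1 0 0 0" --pt "1 0 0 0.05 0 0 0" --pt "3 0 0 0 0 0 0" --pt "5 0 0 0 0 0 0" --pt "5 0 0 0 0 0 0" --pt "5 0 0 0 0 0 0"

```text
time_s: 25.2
ee_pos: [592.3, 73.8, 148.0]
orientation: [[-0.992, 0.122, -0.001], [0.122, 0.992, 0.0], [0.001, -0.0, -1.0]]
ft_force: [0.7, 0.2, 0.8]
gripper_width: 49.9
grasp_force: 0.0
```

>>> jog_arm --pt "5 0 0 1 0 0 0" --pt "5 0 0 3 0 0 0" --pt "5 0 0 4 0 0 0" --pt "5 0 0 2 0 0 0" --pt "5 0 0 0 0 0 0" --pt "5 0 0 0 0 0 0"

```text
time_s: 25.8
ee_pos: [592.5, 73.8, 249.0]
orientation: [[-0.992, 0.122, 0.001], [0.122, 0.992, -0.0], [-0.001, -0.0, -1.0]]
ft_force: [-0.5, 0.2, -0.1]
gripper_width: 50.3
grasp_force: 0.0
```

```bash
python3 - <<'E'
from h import *
s=get_state();print(s['ee_pos'],s['ft_force'],s['gripper_width'])
q=cam('scene');t=cam('top');w=cam('wrist')
h=(590.5,75.5)
for n,c in (('scene',q),('wrist',w)):
    print(n,[np.round(proj(c,(*h,z)),1).tolist() for z in (54,104)])
g=cv2.cvtColor(q['image'],cv2.COLOR_RGB2GRAY);u,v=proj(q,(*h,104)).astype(int)
for y in range(v-12,v+36,2): print(y,g[y,u-14:u+15].tolist())
pw=cv2.cvtColor(w['image'],cv2.COLOR_RGB2GRAY);u,v=proj(w,(*h,104)).astype(int);print('w')
for y in range(v-40,v+26,3): print(y,pw[y,u-26:u+26:2].tolist())
E
```

```text
[592.4854597   73.83573105 249.04649896] [-0.45253203  0.22245745 -0.0697087 ] 50.26825474301914
scene [[246.5, 241.1], [246.3, 222.3]]
wrist [[255.6, 182.4], [256.1, 201.3]]
210 [230, 197, 228, 224, 225, 229, 231, 229, 236, 215, 106, 115, 123, 128, 121, 110, 98, 109, 240, 238, 233, 234, 231, 231, 230, 229, 230, 231, 229]
212 [231, 231, 230, 220, 232, 226, 232, 231, 232, 236, 219, 226, 221, 132, 148, 224, 219, 239, 235, 232, 231, 227, 227, 230, 225, 223, 222, 226, 230]
214 [230, 231, 232, 234, 237, 238, 222, 234, 207, 214, 224, 227, 232, 234, 234, 235, 231, 232, 229, 227, 227, 208, 189, 226, 242, 239, 239, 241, 240]
216 [230, 234, 234, 236, 239, 238, 237, 239, 241, 241, 230, 215, 228, 225, 223, 210, 225, 229, 236, 237, 238, 238, 240, 236, 233, 237, 239, 241, 241]
218 [230, 235, 235, 235, 238, 240, 239, 239, 239, 239, 240, 240, 239, 240, 235, 215, 233, 242, 239, 238, 239, 239, 239, 239, 239, 239, 238, 239, 231]
220 [245, 245, 245, 245, 245, 246, 246, 244, 245, 241, 244, 246, 225, 231, 221, 197, 201, 214, 225, 246, 243, 241, 240, 240, 238, 239, 239, 240, 240]
222 [246, 245, 245, 245, 2
[... 4726 characters left out ...]
2, 128, 137, 143, 125, 124]
212 [200, 197, 198, 196, 199, 198, 181, 121, 121, 123, 116, 155, 156, 140, 137, 127, 89, 109, 152, 182, 189, 185, 183, 186, 186, 179]
215 [196, 196, 196, 200, 195, 197, 198, 210, 222, 198, 179, 231, 224, 218, 194, 109, 117, 179, 188, 189, 187, 184, 184, 182, 183, 182]
218 [208, 202, 198, 199, 209, 224, 224, 224, 208, 183, 201, 227, 221, 207, 144, 94, 172, 189, 186, 188, 182, 182, 182, 180, 182, 183]
221 [220, 222, 225, 224, 224, 224, 225, 224, 203, 178, 207, 226, 221, 209, 140, 110, 181, 188, 187, 186, 182, 186, 181, 182, 182, 184]
224 [224, 226, 224, 223, 223, 219, 219, 221, 219, 195, 212, 228, 222, 214, 157, 110, 168, 178, 182, 183, 180, 180, 176, 183, 182, 180]
```

The scene image rows show the grip running full width down to the flange, with its lower end near row 242 and no shank visible. The pin is upright and home, and the gripper is 100 mm clear.

```bash
python3 -c "
from rig import ticket
print(ticket.job_done())"
```

```text
the job is handed in; nothing more can be done
None
```

The turntable is locked: the index pin is fully home in the ring with its shoulder on the collar, released with the gripper clear, and handed in at about 26 s. The pin tilted in the fingers during the search, so I let go and re-gripped it in the collar before finding the hole; contact forces stayed around 12 N or less.

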